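# Put the cover back on the polisher bowl

## Robot

A 7-joint arm with a two-finger parallel gripper is mounted at the origin on the work surface. World frame = base frame: x ahead of the robot, y to its left, z up, the work surface at z = 0. Lengths are in m, angles in rad, forces in N, time in s.
With the tool pointing down it reaches from about 0.425 to 0.825 m from the base axis. Payload 3.6 kg.
Tool frame: the origin (TCP) lies on the centre line of the jaws, within the pads' length; the fingertips stand 14 mm ahead of it and the grasp point (between the pads) lies 5 mm behind it; z points along the fingers, y is the line along which they close (so a half turn about z gives the same grasp; the last joint's range is limited). The gripper opens to 85 mm and grips with 20 to 120 N. Pads are 22 mm wide; open, the fingers measure 114 mm over their backs; the gripper's body (76 mm by 85 mm) begins 54 mm behind the grasp point. The pads swing forward as they close: fully open they stand 13 mm farther back than shut.
Start: joints at [-1.26, 0.615, -0.013, 1.423, 0.008, 1.103, -0.04], TCP at [0.215, 0.613, 0.245] pointing down, gripper open.
Joint ranges: [-3.12, 3.12], [-0.3, 2.06], [-1.34, 1.32], [0.26, 2.42], [-1.36, 4.5], [0.01, 1.98], [-2.84, 2.84]. Speed limits (rad/s): [2.79, 2.79, 3.14, 3.14, 3.14, 3.14, 3.14].

## Interface

Orientations are given as a rotation vector (axis times angle).
In Python, from cell import arm gives the robot as it stands.
- The arm moves only by the tool drive_tool, never from a script. Its argument "deltas" is one flat list of numbers, 4 for each row, row after row: the shift along the tool's x, y, z in cm, then the turn about the tool's z in rad. In form: [x, y, z, turn, x, y, z, turn, ...]. A call has exactly 8 rows; each row is the pose to reach, as a shift and turn from the pose commanded when the call began, along the tool's axes at that moment; what a row does not reach only later rows make up. A row lasts 1/10 s, in which the tool goes at most 50 mm and 8.59 degrees, less where a joint would pass 70% of its speed; a pose out of reach is approached as far as the arm can. A call with a gripper value outside its range is refused whole. "gripper" is the finger opening in cm, from 0 to 8.54, set as the call begins (left out, the last holds). The fingers move at their own pace and stop on an object; "force" is the grip in N (left out, the last holds). Time passes only in rows, so rows that repeat a pose let the fingers close, or fill a call up. It gives the time, the measured TCP pose, the force, the opening and the grip force at its end, in the units of the state.
- arm.sense(): the state, without advancing time (a new reading comes with each control period).
- arm.snapshot(name): name is "scene" or "top" or "wrist"; returns the picture (480x640x3 uint8, red, green, blue); there is no depth.
- arm.get_calibration(name): a dict with "mtx" (3x3 intrinsics, pixels), "R" (3x3) and "t" (3): a world point X has camera coordinates R X + t. Camera axes: x right, y down, z forward; pixel columns grow to the right and rows downward; lengths in m; the calibration is good to about 2 mm. A picture is of the moment at which its call begins: read the wrist's pose just before it. get_calibration takes no time and is no camera call; for the wrist camera it gives the pose at the moment of the call.
- arm.finish_job(): hands the job in; it is judged then, once.
Trained networks look in the newest picture that a camera, given by its name, has taken for a name from the list of things; names that differ only in an ending like _2 or _b are one class to them, and where a whole thing is asked for, a point or a joint stands for the part that bears it (a point fixed in the world has none). Each returns a list of dicts, best first, with "confidence" (0 to 1); they miss things now and then, are a little off and sometimes report something else, mostly with a low value. They report only what shows in the picture. A call takes as long as a camera call. They do not tell look-alikes from the thing itself.
- arm.find_in(camera, target): "bbox" ([left, top, right, bottom] in pixels, round what is visible of it).
- arm.landmark_of(camera, target): "pixel" ([column, row] in pixels: a listed point, or the origin of a listed thing).
The state is a dict: "t": time; "joints": joint angles; "joint_vel": joint speeds; "effort": joint torques, N m; "ee_pos": TCP position; "ee_rot": TCP orientation; "contact_force": force on the tool from outside, world axes, zero at the start; "torque": the same for the moment, N m; "finger_gap": finger opening in m; "grasp_force": force on a finger pad.
Only numpy, scipy, OpenCV 4.12 (cv2) and the standard library are available. Lean on these libraries where they do the work, as an engineer would, in place of code of your own. Each camera call takes 0.05 s, during which the arm holds its last target. There are 200 camera calls.

## Task

The specimen polisher is finished for the day. With your fingertips, first push its water spout round, away from the bowl, as far as it goes; only then slide the round grey cover across the deck until it drops into the rim of the bowl and lies fully home and level. Nothing is to be picked up: do not lift or tip the cover, and leave the wash bottle and the two red specimen mounts standing where they are.

Things in the scene. Friction and masses are not known exactly. Their poses are not given: they have to be found in the camera images.
- polisher: The fixed polisher. Origin on the bench (z 0) under the bowl's middle; x towards its back (away from the robot, within 12 degrees), y to its left, z up. Its flat deck is 180 mm above the bench and reaches 205 mm to the front, 300 to the back and 215 to each side of the bowl's middle: black within 190 mm, white outside, all flush.
- bowl_seat (a point): Middle of the round recess at the top of the bowl, at the height of the ledge that the cover rests on; axes as the polisher's. The recess is 241 mm across and 9 mm deep (the deck is 9 mm above this point). The ledge is about 14 mm wide; inside it the bowl is open, with a flat 203 mm wheel (purplish grey) fixed 2.5 mm below the ledge.
- cover: Loose bowl cover, a dark grey disc with six dark ribs, 236 mm across, 16 mm thick, lowest 5 mm bevelled, 0.25 to 0.5 kg. Origin: centre of its underside. Starts flat on the deck left of the bowl, partly over it, centres 65 to 105 mm apart. Under about 25 mm apart its leading edge tips into the recess, then its rear edge drops in. Home, its top is 7 mm above the deck. A few newtons slide it.
- spout (a joint): Angle of the water spout, rad: 0 to 0.15 at the start, its nozzle over the bowl. It grows as the spout swings anticlockwise seen from above, out over the deck to the right of the bowl, up to a stop at 1.13. It turns stiffly (about 1 N at the nozzle) and stays where it is left.
- spout_pivot (a point): On the upright swivel axis of the spout, at the height of its level tube: 55 mm above the deck, 125 mm back and 115 mm right of the bowl's middle. x points from here along the tube to the nozzle. The tube is white, round, 12 mm thick, level for 108 mm; the post under the pivot is 22 mm thick.
- spout_nozzle (a point): Lower end of the spout's upright green nozzle, 120 mm from the swivel axis. The nozzle is 13 to 16 mm thick and hangs from the tube's end; its lower end is 10 mm above the deck: below the top of the cover while that lies on the deck (16 mm), 3 mm above the cover once home.
- wash_bottle: Milky plastic wash bottle with a red cap and spout, 68 mm wide, about 180 mm tall (no higher than the deck), standing on the bench at the polisher's left. Origin at the centre of its foot. Leave it alone.
- mount_a: Dark red cylindrical specimen mount, 30 mm across, 20 mm tall, a bit of steel in its top, on the front right corner of the deck. Origin at the centre of its foot. Leave it alone.
- mount_b: The same kind of specimen mount, near the front left corner of the deck. Origin at the centre of its foot. Leave it alone.
Things that resemble listed ones, but are neither listed nor needed, are in the scene too. Several things have the shape of the cover; the one meant has the colours described above.

How it is judged:
On the way, in this order (a step that is already met when the one before it is completed fails the run):
1. the spout is swung clear of the bowl, to its stop or nearly (joint above 0.95 rad) (value of joint spout above 0.95 rad), for 0.2 s.
2. the cover has dropped into its recess (z of cover in the frame of bowl_seat below 0.003 m and horizontal distance between cover and bowl_seat below 0.005 m and angle between cover's own z axis and vertical below 0.02 rad), for 0.2 s.
At the end, for the whole second after the job is handed in: The spout is at or near its stop (joint above 0.95 rad); the cover lies at rest on the ledge of its recess: underside within 3 mm of the ledge's height, centre within 5 mm of the bowl's, tilted less than 0.02 rad (all of step 2 and value of joint spout above 0.95 rad and z of cover in the frame of bowl_seat above -0.003 m and linear speed of cover below 0.01 m/s); the robot touches nothing.
It fails at once if the cover is lifted (more than 12 mm off the deck) (z of cover in the frame of bowl_seat above 0.021 m).
It fails at once if the cover is tipped up (more than 0.15 rad) (angle between cover's own z axis and vertical above 0.15 rad).
It fails at once if the cover is moved (over 15 mm) before the spout is out of the way (joint below 0.85 rad) (distance of cover from where it was at the start of the episode above 0.015 m and value of joint spout below 0.85 rad).
It fails at once if the wash bottle is moved (over 15 mm) or tipped (distance of wash_bottle from where it was at the start of the episode above 0.015 m or angle between wash_bottle's own z axis and vertical above 0.2 rad).
It fails at once if a specimen mount is moved (over 15 mm) or tipped (distance of any of mount_a, mount_b from where it was at the start of the episode above 0.015 m or angle between any of mount_a, mount_b's own z axis and vertical above 0.3 rad).
It also fails if it takes over 64 s, if anything falls off the work surface, if the arm or the gripper's body presses on something with over 40 N, if the wrist force passes 120 N, or if a joint passes its speed limit or range.

## Working session

There is one attempt and no reset: what is moved stays moved. The work goes in short steps, Python scripts to look and compute and a tool call to move; the robot and the scene stay as the last step left them, time stands still between calls to the robot, and variables do not carry over. Pictures are saved under pics/ and viewed, at most 10 in all, crops included, and the job is handed in when it is done.

Besides the shell and the picture viewer there is one more tool, called as name(argument=value, ...) on one line, values as JSON. drive_tool: Moves the arm, as the interface text tells. Its arguments: {"type":"object","properties":{"deltas":{"type":"array"},"gripper":{"type":"number"},"force":{"type":"number"}},"required":["deltas"]}

```bash
mkdir -p pics
cat > h.py <<'E'
import numpy as np,cv2
from cell import arm
def ray(cam,px,z):
    c=arm.get_calibration(cam);K,R,t=map(np.array,(c['mtx'],c['R'],c['t']))
    d=R.T@np.linalg.inv(K)@np.array([px[0],px[1],1.]);o=-R.T@t
    return o+d*(z-o[2])/d[2]
def save(cam,n):
    im=np.array(arm.snapshot(cam));cv2.imwrite(f'pics/{n}.png',im[:,:,::-1]);return im
E
python3 - <<'E'
from h import *
print(arm.sense())
Z=dict(bowl_seat=.171,cover=.18,spout_pivot=.235,spout_nozzle=.19,wash_bottle=0,mount_a=.18,polisher=0)
for cam in('top','scene'):
    save(cam,cam+'0')
    for n,z in Z.items():
        for r in arm.landmark_of(cam,n)[:3]:
            print(cam,n,round(r['confidence'],2),np.round(r['pixel']),ray(cam,r['pixel'],z).round(3))
E
```

```text
{'t': 0.0, 'joints': array([-1.25943915,  0.6159516 , -0.01262916,  1.42493239,  0.00808676,
        1.10339972, -0.04038865]), 'joint_vel': array([ 0.00078841, -0.00020933,  0.00055427, -0.00087623,  0.00172174,
       -0.00010889,  0.0006422 ]), 'effort': array([ 2.57754109e-04, -4.69209838e+01,  2.59415964e-01, -1.71036494e+01,
        1.00956924e-02,  9.65998624e-03,  2.13227665e-06]), 'ee_pos': array([0.21518786, 0.61255787, 0.24410595]), 'ee_rot': array([-0.52798471, -3.09647473,  0.00409465]), 'contact_force': array([-0.10353668,  0.17696293, -0.13799026]), 'torque': array([0.01579256, 0.01340435, 0.06560712]), 'grasp_force': 0.0, 'finger_gap': 0.08539445648703448}
top bowl_seat 0.28 [506. 334.] [ 0.415 -0.205  0.171]
top cover 0.76 [194. 164.] [0.712 0.318 0.18 ]
top cover 0.74 [352. 260.] [0.539 0.048 0.18 ]
top cover 0.23 [322. 366.] [0.367 0.1   0.18 ]
top spout_pivot 0.71 [467. 160.] [ 0.694 -0.138  0.235]
top spout_nozzle 0.82 [443. 234.] [ 0.58  -0.105  0.19 ]
top spout_nozzle 0.46 [507. 332.] [ 0.418 -0.2    0.19 ]
top wash_bottle 0.9 [184. 283.] [0.516 0.383 0.   ]
top mount_a 0.85 [505. 335.] [ 0.414 -0.199  0.18 ]
top mount_a 0.75 [321. 366.] [0.368 0.101 0.18 ]
scene cover 0.67 [467. 286.] [0.857 0.21  0.18 ]
scene cover 0.6 [301. 233.] [0.546 0.052 0.18 ]
scene spout_pivot 0.97 [271. 301.] [ 0.697 -0.133  0.235]
scene spout_nozzle 0.44 [163. 249.] [ 0.422 -0.199  0.19 ]
scene wash_bottle 0.7 [401. 226.] [0.529 0.385 0.   ]
scene mount_a 0.7 [271. 182.] [0.37  0.102 0.18 ]
scene mount_a 0.54 [165. 246.] [ 0.408 -0.189  0.18 ]
scene mount_a 0.41 [269. 301.] [ 0.654 -0.109  0.18 ]
```

```bash
python3 -c "
import cv2,numpy as np
a=cv2.imread('pics/top0.png');b=cv2.imread('pics/scene0.png')
cv2.imwrite('pics/both.png',cv2.resize(np.hstack([a,b]),(800,300)))"
```

```text
(no output)
```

View pics/top0.png

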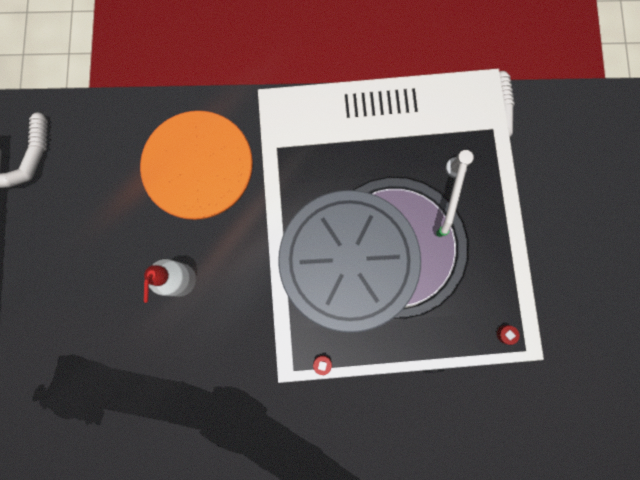

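View pics/scene0.png

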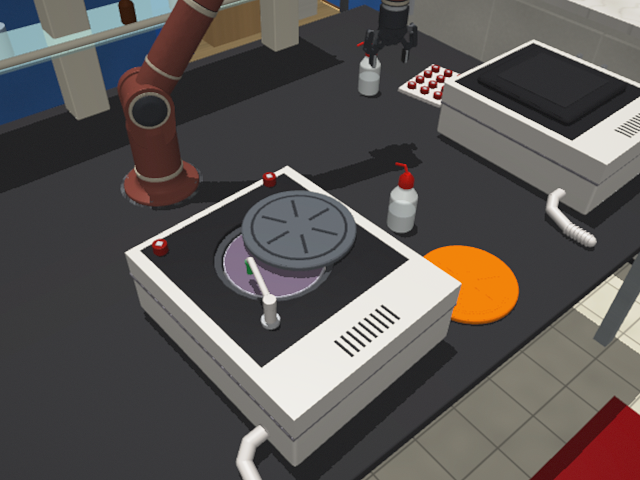

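The top view shows the grey cover at about (350,261), over the bowl at about (397,248). The spout runs from (465,158) to a nozzle at (443,234), the mounts are at (321,366) and (508,335), and the bottle is at (170,278). The orange disc at (196,164) is a look-alike.

```bash
cat >> h.py <<'E'
from scipy.spatial.transform import Rotation as Ro
def delta(p,xdir=None):
    s=arm.sense();R=Ro.from_rotvec(s['ee_rot']).as_matrix()
    d=R.T@(np.array(p)-s['ee_pos'])*100
    out=[d.round(2)]
    if xdir is not None:
        v=R.T@np.array([*xdir,0.]);out.append(round(float(np.arctan2(v[1],v[0])),3))
    return out
E
python3 - <<'E'
from h import *
im=cv2.imread('pics/top0.png')
c=np.array([[277,148],[494,129],[525,351],[293,371]],float)
g=cv2.cvtColor(im,cv2.COLOR_BGR2GRAY)
c=cv2.cornerSubPix(g,c.astype(np.float32)[:,None],(6,6),(-1,-1),(3,50,.01))[:,0]
W=np.array([ray('top',p,.18)[:2] for p in c]);print(c.round(1),W.round(4))
L=np.array([[.19,.19],[.19,-.19],[-.19,-.19],[-.19,.19]])
# rigid fit
z=(W-W.mean(0))@[1,1j];l=L@[1,1j];th=np.angle((np.conj(l)*z).sum());b=W.mean(0)
print('bowl',b,'yaw',th,'scale',abs((np.conj(l)*z).sum())/(abs(l)**2).sum())
R=np.array([[np.cos(th),-np.sin(th)],[np.sin(th),np.cos(th)]])
print('pivot',b+R@[.125,-.115],'deckedgeleft',b+R@[0,.215])
hsv=cv2.cvtColor(im,cv2.COLOR_BGR2HSV)
# cover ellipse: flood by colour
m=((hsv[...,1]<75)&(hsv[...,2]>70)&(hsv[...,2]<150)).astype(np.uint8)
m=cv2.morphologyEx(m,cv2.MORPH_OPEN,np.ones((5,5)))
n,lab,st,ce=cv2.connectedComponentsWithStats(m)
print([(st[i].tolist()) for i in range(1,n) if st[i,4]>500])
i=lab[280,350]or lab[240,335];cn=max(cv2.findContours((lab==i).astype(np.uint8),0,2)[0],key=len)
h=cv2.convexHull(cn);e=cv2.fitEllipse(h);print(e,ray('top',e[0],.196))
cv=ray('top',e[0],.196)[:2];print('cover in polisher',R.T@(cv-b))
s=arm.sense();print(Ro.from_rotvec(s['ee_rot']).as_matrix().round(3))
E
```

```text
Traceback (most recent call last):
cv2.error: OpenCV(4.12.0) :-1: error: (-5:Bad argument) in function 'cornerSubPix'
> Overload resolution failed:
>  - Layout of the output array corners is incompatible with cv::Mat
>  - Expected Ptr<cv::UMat> for argument 'corners'
```

```bash
cat > fit.py <<'E'
from h import *
im=cv2.imread('pics/top0.png')
c=np.array([[277,148],[494,129],[525,351],[293,371]],np.float32)
g=cv2.cvtColor(im,cv2.COLOR_BGR2GRAY)
c=cv2.cornerSubPix(g,c.reshape(-1,1,2).copy(),(6,6),(-1,-1),(3,50,.01)).reshape(-1,2)
W=np.array([ray('top',p,.18)[:2] for p in c])
L=np.array([[.19,.19],[.19,-.19],[-.19,-.19],[-.19,.19]])
z=(W-W.mean(0))@[1,1j];l=L@[1,1j];th=np.angle((np.conj(l)*z).sum());b=W.mean(0)
R=np.array([[np.cos(th),-np.sin(th)],[np.sin(th),np.cos(th)]])
def cover(im):
    hsv=cv2.cvtColor(im,cv2.COLOR_BGR2HSV)
    m=((hsv[...,0]>95)&(hsv[...,0]<125)&(hsv[...,2]>70)&(hsv[...,2]<150)).astype(np.uint8)
    m=cv2.morphologyEx(m,cv2.MORPH_OPEN,np.ones((3,3)))
    n,lab,st,ce=cv2.connectedComponentsWithStats(m)
    i=1+np.argmax(st[1:,4]);cn=max(cv2.findContours((lab==i).astype(np.uint8),0,2)[0],key=len)
    return cv2.fitEllipse(cv2.convexHull(cn))
E
python3 - <<'E'
from fit import *
print(c.round(1),W.round(4))
print('bowl',b,'yaw',th,'scale',abs((np.conj(l)*z).sum())/(abs(l)**2).sum())
print('pivot',b+R@[.125,-.115],'deckedgeleft',b+R@[0,.215])
e=cover(im);print(e,ray('top',e[0],.196))
cv=ray('top',e[0],.196)[:2];print('cover in polisher',R.T@(cv-b))
s=arm.sense();print(Ro.from_rotvec(s['ee_rot']).as_matrix().round(3))
E
```

```text
[[276.4 147.6]
 [492.6 128.7]
 [525.7 350.5]
 [293.1 370.6]] [[ 0.7387  0.174 ]
 [ 0.7664 -0.2042]
 [ 0.3882 -0.2314]
 [ 0.3609  0.1466]]
bowl [ 0.56357182 -0.02874715] yaw 0.07240051331306993 scale 0.9974833498126627
pivot [ 0.69656314 -0.13440372] deckedgeleft [0.54801931 0.1856896 ]
((373.76007080078125, 251.06466674804688), (146.1332550048828, 190.41604614257812), 83.28915405273438) [0.55245208 0.01154619 0.196     ]
cover in polisher [-0.0081759   0.04099215]
[[-0.944  0.331 -0.   ]
 [ 0.331  0.944 -0.   ]
 [ 0.    -0.    -1.   ]]
```

drive_tool(deltas=[-3.4,-2.8,-2,0,-7,-6,-4,0,-11,-9,-5.6,0,-14.5,-12,-5.6,0,-18,-15,-5.6,0,-22,-18.5,-5.6,0,-26,-21.8,-5.6,0,-29.6,-24.8,-5.6,0], gripper=0)

```text
t: 1.6
ee_pos: [0.4123, 0.281, 0.3018]
ee_rot: [0.528, 3.096, 0.001]
contact_force: [0.7, 0.4, 0.8]
finger_gap: -0.0001
grasp_force: 0.0
```

drive_tool(deltas=[-3.7,-3.1,0,0,-7.4,-6.2,0,0,-11.1,-9.3,0,0,-14.8,-12.4,0,0,-18.5,-15.5,0,0,-22.2,-18.6,0,0,-25.5,-21.4,0,0,-28,-23.5,0,0])

```text
t: 2.4
ee_pos: [0.5988, -0.0354, 0.3014]
ee_rot: [0.533, 3.095, -0.002]
contact_force: [0.6, 0.1, 0.2]
finger_gap: -0.0003
grasp_force: 0.0
```

Run:
```python
from h import *
im=save('wrist','w1')
for n,z in dict(spout_pivot=.235,spout_nozzle=.19,cover=.18,bowl_seat=.171).items():
    for r in arm.landmark_of('wrist',n)[:2]: print(n,round(r['confidence'],2),np.round(r['pixel']),ray('wrist',r['pixel'],z).round(3))
s=arm.sense();print(s['t'],s['ee_pos'],delta((.6205,-.069,.230)),s['finger_gap'])
print(Ro.from_rotvec(s['ee_rot']).as_matrix().round(3))
```

```text
spout_pivot 0.15 [426.  95.] [0.537 0.035 0.235]
spout_nozzle 0.96 [205. 250.] [ 0.58  -0.099  0.19 ]
cover 0.82 [426.  92.] [0.538 0.055 0.18 ]
2.65 [ 0.59757126 -0.03062134  0.30114102] [array([-3.44, -2.87,  7.11])] -0.00037964314253851087
[[-0.944  0.33  -0.001]
 [ 0.33   0.944  0.001]
 [ 0.001  0.001 -1.   ]]
```

View pics/w1.png

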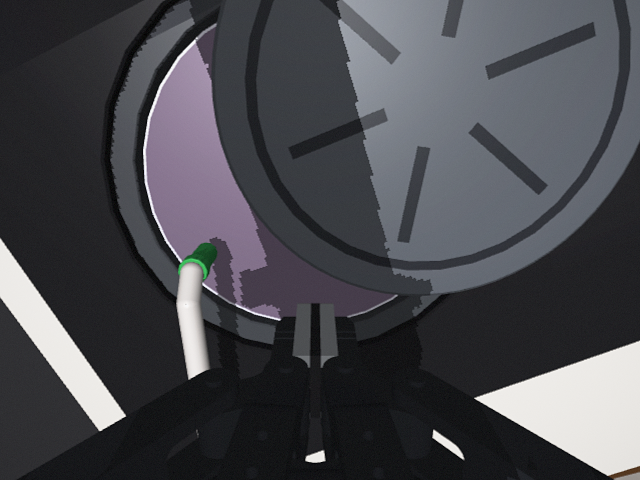

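The wrist view shows the fingertips at about (315,310) over the bowl. The spout is to the left, with its nozzle at (200,262), and the cover is at upper right, clear of the fingers.

drive_tool(deltas=[-1.7,-1.3,0,0,-3.4,-2.6,0,0,-3.4,-2.6,2,0,-3.4,-2.6,4,0,-3.4,-2.6,6,0,-3.4,-2.6,7.1,0,-3.4,-2.6,7.1,0,-3.4,-2.6,7.1,0])

```text
t: 3.45
ee_pos: [0.6217, -0.0666, 0.2311]
ee_rot: [0.526, 3.096, 0.001]
contact_force: [-0.4, -1.2, 0.5]
finger_gap: 0.0001
grasp_force: 0.0
```

Run:
```python
from h import *
s=arm.sense();print(s['t'],s['ee_pos'],s['contact_force'])
piv=np.array([.6965,-.1344]);a0=.0724+np.pi  # tube dir at joint ~0?
n=np.array([.58,-.102])-piv;print('nozzle ang rel polisher',np.arctan2(n[1],n[0])%(2*np.pi)-.0724)
a=np.arctan2(n[1],n[0])%(2*np.pi)
for k in np.arange(0,1.35,.1):
    u=np.array([np.cos(a+k),np.sin(a+k)]);nn=-np.array([-u[1],u[0]])
    p=piv+.092*u+.021*nn
    print(round(k,2),p.round(3),delta([*p,.230])[0])
```

```text
3.45 [ 0.62168826 -0.06664661  0.23108406] [-0.35065662 -1.16813285  0.45974422]
nozzle ang rel polisher 2.7979359316366783
0.0 [ 0.613 -0.09 ] [ 0.02 -2.43  0.11]
0.1 [ 0.609 -0.098] [ 0.12 -3.37  0.11]
0.2 [ 0.606 -0.107] [ 0.13 -4.31  0.11]
0.3 [ 0.604 -0.116] [ 0.04 -5.25  0.11]
0.4 [ 0.603 -0.125] [-0.13 -6.18  0.1 ]
0.5 [ 0.602 -0.135] [-0.4  -7.08  0.1 ]
0.6 [ 0.603 -0.144] [-0.76 -7.95  0.1 ]
0.7 [ 0.604 -0.154] [-1.21 -8.78  0.1 ]
0.8 [ 0.606 -0.163] [-1.73 -9.57  0.1 ]
0.9 [ 0.61  -0.172] [ -2.33 -10.29   0.1 ]
1.0 [ 0.614 -0.18 ] [ -3.01 -10.96   0.1 ]
1.1 [ 0.619 -0.188] [ -3.74 -11.55   0.11]
1.2 [ 0.625 -0.196] [ -4.53 -12.07   0.11]
1.3 [ 0.631 -0.202] [ -5.36 -12.5    0.11]
```

drive_tool(deltas=[0,-1,0.1,0,0,-2,0.1,0,0.1,-2.8,0.1,0,0.1,-3.6,0.1,0,0.1,-4.3,0.1,0,0,-5.2,0.1,0,-0.1,-6.2,0.1,0,-0.4,-7.1,0.1,0])

```text
t: 4.25
ee_pos: [0.601, -0.1365, 0.2292]
ee_rot: [-0.528, -3.096, -0.0]
contact_force: [1.0, 2.7, -0.7]
finger_gap: -0.0003
grasp_force: 0.9
```

drive_tool(deltas=[-0.4,-0.9,0,0,-0.8,-1.7,0,0,-1.3,-2.5,0,0,-1.9,-3.2,0,0,-2.3,-3.6,0,0,-2.6,-3.9,0,0,-2.9,-4.1,0,0,-3,-4.2,0,0])

```text
t: 5.05
ee_pos: [0.616, -0.1856, 0.2291]
ee_rot: [-0.528, -3.097, 0.0]
contact_force: [-0.9, 1.5, -1.1]
finger_gap: -0.0002
grasp_force: 0.6
```

Run:
```python
from h import *
s=arm.sense();print(s['t'],s['ee_pos'],s['contact_force'])
im=save('top','t2')
for n,z in dict(spout_pivot=.235,spout_nozzle=.19).items():
    for r in arm.landmark_of('top',n)[:2]: print(n,round(r['confidence'],2),np.round(r['pixel']),ray('top',r['pixel'],z).round(3))
```

```text
5.05 [ 0.61600814 -0.1856359   0.22914936] [-0.92258869  1.48559325 -1.14150908]
spout_pivot 0.71 [462. 161.] [ 0.692 -0.131  0.235]
spout_nozzle 0.83 [512. 214.] [ 0.612 -0.222  0.19 ]
```

View pics/t2.png

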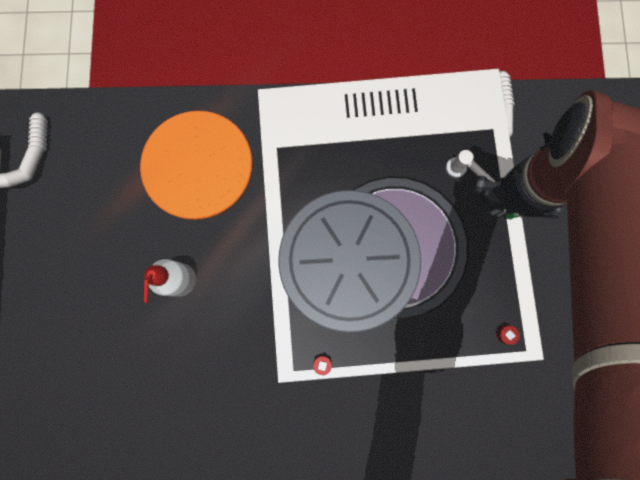

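The top view shows the spout swung to the right, with its nozzle at about (512,214). The cover hasn't moved. I'll push a little further to find the stop.

drive_tool(deltas=[-0.2,-0.15,0,0,-0.4,-0.3,0,0,-0.6,-0.5,0,0,-0.8,-0.6,0,0,-0.9,-0.7,0,0,-1,-0.75,0,0,-1,-0.75,0,0,-1,-0.75,0,0])

```text
t: 6.0
ee_pos: [0.6174, -0.1874, 0.229]
ee_rot: [-0.518, -3.08, -0.019]
contact_force: [-13.9, 12.8, 9.8]
finger_gap: -0.0002
grasp_force: 9.7
```

drive_tool(deltas=[0.5,0.8,0,0,1,2,0,0,1,3,0,0,1,3,-3,0,1,3,-6,0,1,3,-9,0,1,3,-9,0,1,3,-9,0])

```text
t: 6.8
ee_pos: [0.6243, -0.1642, 0.3201]
ee_rot: [0.527, 3.094, -0.001]
contact_force: [-0.2, 0.6, 0.1]
finger_gap: -0.0003
grasp_force: 0.0
```

Run:
```python
from fit import *
s=arm.sense();print(s['t'],s['ee_pos'],s['contact_force'],s['joints'].round(2))
im=cv2.cvtColor(save('top','t3'),cv2.COLOR_RGB2BGR)
for n,z in dict(spout_nozzle=.19,cover=.18).items():
    for r in arm.landmark_of('top',n)[:2]: print(n,round(r['confidence'],2),np.round(r['pixel']),ray('top',r['pixel'],z).round(3))
# cover circle by Hough near expected
h=cv2.HoughCircles(cv2.cvtColor(im,cv2.COLOR_BGR2GRAY),cv2.HOUGH_GRADIENT_ALT,1,20,param1=120,param2=.7,minRadius=63,maxRadius=80)
print(h)
if h is not None:
    for q in h[0]: print(q,ray('top',q[:2],.196).round(4))
```

```text
6.8 [ 0.62431738 -0.1641773   0.32009494] [-0.2187416   0.59265542  0.10847031] [ 0.13  0.56  0.16  1.33 -0.09  1.26  1.53]
spout_nozzle 0.95 [513. 215.] [ 0.61  -0.224  0.19 ]
cover 0.62 [351. 259.] [0.542 0.049 0.18 ]
cover 0.6 [196. 164.] [0.711 0.313 0.18 ]
[[[352.     258.      69.5954]]]
[352.     258.      69.5954] [0.5415 0.0477 0.196 ]
```

Run:
```python
from fit import *
C=np.array([.540,.049]);u=(b-C)/np.linalg.norm(b-C);P=C-.137*u
print(u,P,R.T@(P-b),delta([*P,.24],u),delta([*P,.24],-u))
```

```text
[ 0.29014356 -0.95698313] [0.50025033 0.18010669] [-0.04804768  0.2128872 ] [array([22.96, 28.39,  7.82]), -2.203] [array([22.96, 28.39,  7.82]), 0.939]
```

drive_tool(deltas=[2.9,3.6,0,0.12,5.8,7.1,0,0.24,8.7,10.7,0,0.36,11.5,14.2,0,0.48,14.4,17.8,0,0.6,17.3,21.3,0,0.72,20.2,24.9,0,0.84,23,28.4,0,0.94], gripper=8.5)

```text
t: 7.75
ee_pos: [0.4992, 0.1818, 0.3184]
ee_rot: [-1.878, -2.517, 0.002]
contact_force: [0.6, -0.3, -0.0]
finger_gap: 0.0854
grasp_force: 0.0
```

drive_tool(deltas=[0,0,2,0,0,0,4,0,0,0,6,0,0,0,8,0,0,0,9,0,0,0,10,0,0,0,10,0,0,0,10,0])

```text
t: 8.55
ee_pos: [0.5009, 0.18, 0.2196]
ee_rot: [1.873, 2.522, 0.001]
contact_force: [-0.3, 0.2, 0.5]
finger_gap: 0.0849
grasp_force: 0.0
```

Run:
```python
from fit import *
C=np.array([.540,.049]);u=(b-C)/np.linalg.norm(b-C);P=C-.137*u
s=arm.sense();print(s['t'],s['ee_pos'],s['contact_force'],s['finger_gap'],delta([*P,.20],-u))
save('wrist','w3')
```

```text
8.55 [0.50086752 0.18000704 0.21962378] [-0.32199935  0.23061036  0.47677212] 0.08487707645506302 [array([ 0.03, -0.06,  1.96]), -0.001]
```

View pics/w3.png

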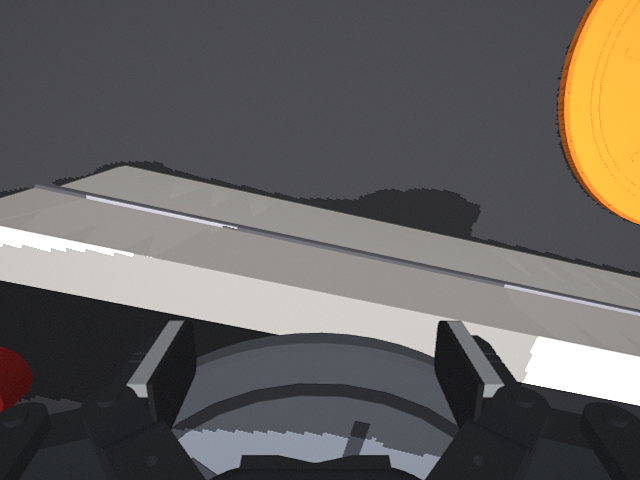

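Run:
```python
from fit import *
c=arm.get_calibration('wrist');K,Rc,t=map(np.array,(c['mtx'],c['R'],c['t']))
pj=lambda X:(lambda q:(q[:2]/q[2]).round())(K@(Rc@np.array(X)+t))
s=arm.sense();T=Ro.from_rotvec(s['ee_rot']).as_matrix()
for z in(.001,.014):
  for x in(-.011,.011):
    for y in(-.0425,.0425): print('tip',z,x,y,pj(s['ee_pos']+T@[x,y,z]))
C=np.array([.540,.049]);v=T[:2,1]
for a in(-.043,0,.043):
    e=C+T[:2,0]*np.sqrt(.118**2-a*a)+v*a; print('edge',a,pj([*e,.196]))
print('deck edge under',pj([*(b+R@[-.048,.215]),.18]))
```

```text
tip 0.001 -0.011 -0.0425 [197. 369.]
tip 0.001 -0.011 0.0425 [433. 368.]
tip 0.001 0.011 -0.0425 [191. 314.]
tip 0.001 0.011 0.0425 [438. 314.]
tip 0.014 -0.011 -0.0425 [206. 349.]
tip 0.014 -0.011 0.0425 [424. 348.]
tip 0.014 0.011 -0.0425 [201. 297.]
tip 0.014 0.011 0.0425 [429. 297.]
edge -0.043 [212. 368.]
edge 0 [314. 351.]
edge 0.043 [415. 368.]
deck edge under [314. 289.]
```

The wrist view shows the tips at (192,320) and (437,320), which matches tips 1 mm ahead of the TCP. The cover's rim apex is at about (320,340), close to the prediction, and the deck beneath the tips is clear.

drive_tool(deltas=[0,0,1,0,0,0,2,0,0,0,2.6,0,0,0,3,0,0,0,3.2,0,0,0,3.4,0,0,0,3.4,0,0,0,3.4,0])

```text
t: 9.4
ee_pos: [0.5006, 0.18, 0.1855]
ee_rot: [1.873, 2.522, 0.0]
contact_force: [-1.2, -0.9, 0.0]
finger_gap: 0.0849
grasp_force: 0.0
```

drive_tool(deltas=[-0.5,0,0,0,-1,0,0,0,-1.4,0,0,0,-1.8,0,0,0,-2.2,0,0,0,-2.6,0,0,0,-3,0,0,0,-3,0,0,0])

```text
t: 10.2
ee_pos: [0.5095, 0.1503, 0.1854]
ee_rot: [1.874, 2.52, -0.0]
contact_force: [-0.5, 2.3, 2.0]
finger_gap: 0.0852
grasp_force: 0.7
```

Run:
```python
from fit import *
s=arm.sense();print(s['t'],s['ee_pos'],s['contact_force'],delta([*b,.185]))
im=cv2.cvtColor(save('top','t4'),cv2.COLOR_RGB2BGR)
for r in arm.landmark_of('top','cover')[:2]: print(round(r['confidence'],2),np.round(r['pixel']),ray('top',r['pixel'],.18).round(3))
h=cv2.HoughCircles(cv2.cvtColor(im,cv2.COLOR_BGR2GRAY),cv2.HOUGH_GRADIENT_ALT,1,20,param1=120,param2=.7,minRadius=63,maxRadius=80)
if h is not None:
    for q in h[0]: print(q,ray('top',q[:2],.196).round(4))
```

```text
10.2 [0.50952818 0.15034511 0.18542996] [-0.49374753  2.26601664  1.97279908] [array([-18.71,   0.02,   0.06])]
0.97 [359. 255.] [0.547 0.034 0.18 ]
0.95 [194. 165.] [0.71  0.317 0.18 ]
[362.      263.       69.35486] [0.533  0.0315 0.196 ]
[388.      252.       67.59332] [ 0.5506 -0.0118  0.196 ]
[388.      252.       76.03163] [ 0.5506 -0.0118  0.196 ]
```

View pics/t4.png

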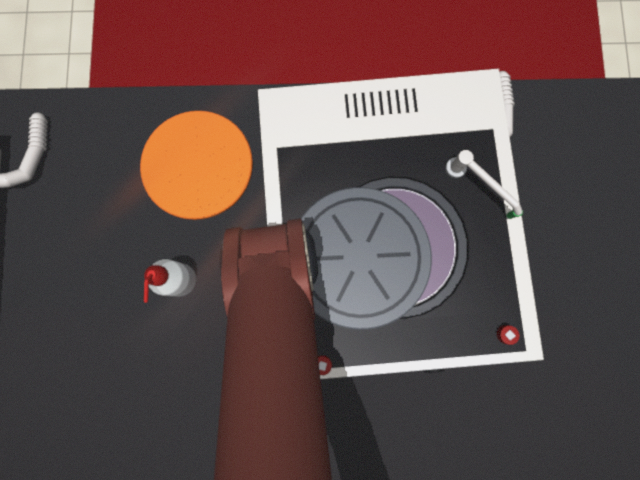

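The cover has followed to about (360,258), the spout is at its stop, and both mounts and the bottle are undisturbed. I'll keep pushing.

drive_tool(deltas=[-0.5,0,0,0,-1,0,0,0,-1.5,0,0,0,-2,0,0,0,-2.5,0,0,0,-3,0,0,0,-3.5,0,0,0,-4,0,0,0])

```text
t: 11.1
ee_pos: [0.5208, 0.1128, 0.1855]
ee_rot: [-1.873, -2.521, -0.001]
contact_force: [-1.7, 3.5, 3.2]
finger_gap: 0.0851
grasp_force: 2.1
```

drive_tool(deltas=[-0.3,0,0,0,-0.6,0,0,0,-0.9,0,0,0,-1.2,0,0,0,-1.5,0,0,0,-1.8,0,0,0,-2.1,0,0,0,-2.1,0,0,0])

```text
t: 11.9
ee_pos: [0.5255, 0.0952, 0.1848]
ee_rot: [-1.869, -2.52, -0.001]
contact_force: [-2.2, 5.3, -0.5]
finger_gap: 0.0856
grasp_force: 2.7
```

Run:
```python
from fit import *
s=arm.sense();print(s['t'],s['ee_pos'],s['contact_force'],delta([*b,.185]))
im=cv2.cvtColor(save('top','t5'),cv2.COLOR_RGB2BGR)
for r in arm.landmark_of('top','cover')[:2]: print(round(r['confidence'],2),np.round(r['pixel']),ray('top',r['pixel'],.175).round(3))
```

```text
11.9 [0.52551207 0.09518066 0.18475277] [-2.15158873  5.32597772 -0.53932977] [array([-12.96,   0.05,  -0.08])]
0.97 [391. 246.] [ 0.562 -0.021  0.175]
0.8 [194. 166.] [0.709 0.32  0.175]
```

drive_tool(deltas=[-0.2,0,0,0,-0.3,0,0,0,-0.4,0,0,0,-0.5,0,0,0,-0.6,0,0,0,-0.7,0,0,0,-0.8,0,0,0,-0.8,0,0,0])

```text
t: 12.8
ee_pos: [0.5294, 0.0847, 0.1856]
ee_rot: [1.874, 2.521, 0.0]
contact_force: [0.1, 2.7, 1.0]
finger_gap: 0.0854
grasp_force: 1.1
```

Run:
```python
from fit import *
s=arm.sense();print(s['t'],s['ee_pos'],s['contact_force'],delta([*b,.185]))
save('wrist','w6')
```

```text
12.8 [0.52944191 0.08471493 0.18555589] [0.05178185 2.65710855 1.01050449] [array([-11.85,  -0.  ,   0.06])]
```

View pics/w6.png

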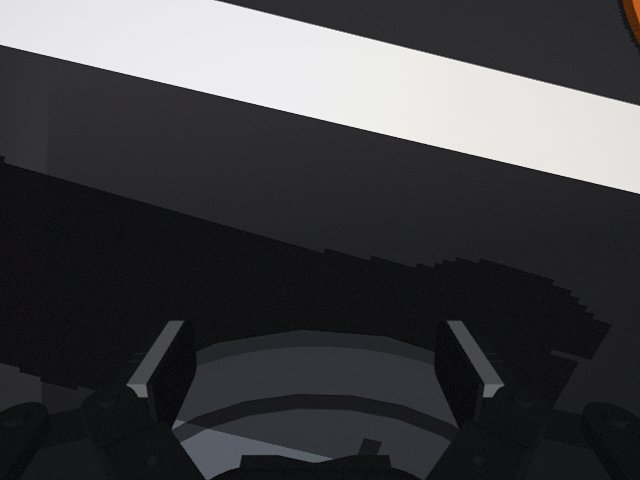

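The wrist view shows the rear edge of the cover (apex about (315,335)) still standing proud between the tips. A bit more push is needed.

drive_tool(deltas=[-0.1,0,0,0,-0.2,0,0,0,-0.3,0,0,0,-0.4,0,0,0,-0.5,0,0,0,-0.6,0,0,0,-0.6,0,0,0,-0.6,0,0,0])

```text
t: 13.65
ee_pos: [0.5301, 0.0824, 0.1853]
ee_rot: [-1.868, -2.521, -0.003]
contact_force: [-2.7, 8.1, 2.4]
finger_gap: 0.0848
grasp_force: 3.4
```

Run:
```python
from fit import *
s=arm.sense();print(s['t'],s['ee_pos'],s['contact_force'],s['torque'],delta([*b,.185]))
save('wrist','w7')
```

```text
13.65 [0.5300916  0.08237888 0.18533482] [-2.66824887  8.09434356  2.40259804] [ 1.56032576  0.46621801 -0.01755349] [array([-1.161e+01, -3.000e-02, -1.000e-02])]
```

View pics/w7.png

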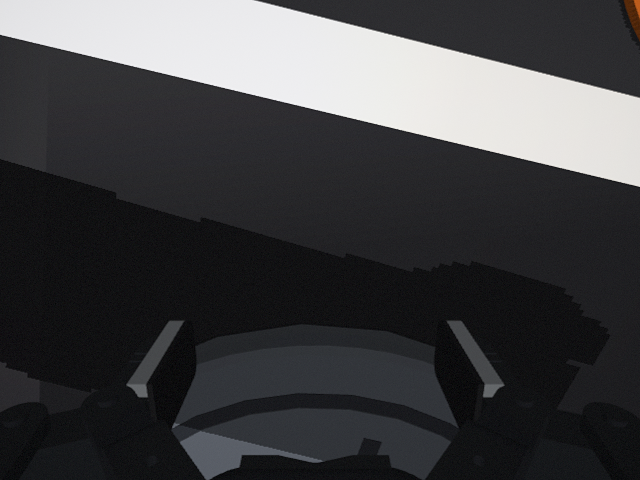

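The force has risen to 8 N and the tips have stopped advancing, so the leading edge is against the recess wall. The rear may be held up by friction, so I'll back off and look.

drive_tool(deltas=[0.4,0,0,0,0.8,0,0,0,1.2,0,0,0,1.8,0,0,0,2.4,0,0,0,3,0,0,0,3,0,0,0,3,0,0,0])

```text
t: 14.5
ee_pos: [0.5222, 0.1083, 0.1853]
ee_rot: [1.873, 2.522, -0.0]
contact_force: [0.5, -0.7, 1.0]
finger_gap: 0.085
grasp_force: 0.0
```

Run:
```python
from fit import *
s=arm.sense();print(s['t'],s['ee_pos'],s['contact_force'],delta([*b,.185]))
w=cv2.cvtColor(save('wrist','w8'),cv2.COLOR_RGB2BGR)
t=cv2.cvtColor(save('top','t8'),cv2.COLOR_RGB2BGR)[150:350,280:500]
for r in arm.landmark_of('top','cover')[:2]: print(round(r['confidence'],2),np.round(r['pixel']),ray('top',r['pixel'],.171).round(3))
cv2.imwrite('pics/c8.png',np.hstack([cv2.resize(w,(400,300)),cv2.resize(cv2.convertScaleAbs(t,alpha=1.6),(330,300))]))
```

```text
14.5 [0.52215459 0.10828209 0.18529804] [ 0.46192129 -0.74024833  0.96161437] [array([-14.32,  -0.  ,   0.03])]
0.75 [196. 165.] [0.713 0.316 0.171]
0.67 [398. 244.] [ 0.567 -0.033  0.171]
```

View pics/c8.png

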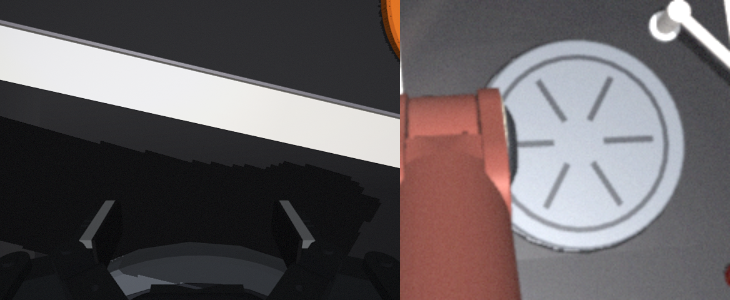

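The crop shows the cover concentric with the bowl and its rear rim free of the tips. To check its height, and to seat it if needed, I'll close the fingers and gently touch down on its rear rim. Touching at TCP z ≈ 0.201 would mean it is home, and ≈ 0.210 that it is not.

drive_tool(deltas=[0,0,-2,0,0,0,-4,0,0,0,-5,0,-1,0,-5,0,-2,0,-5,0,-3,0,-5,0,-3.8,0,-5,0,-3.8,0,-5,0], gripper=0)

```text
t: 15.45
ee_pos: [0.5333, 0.0694, 0.2348]
ee_rot: [1.878, 2.518, -0.003]
contact_force: [0.5, -0.3, 0.7]
finger_gap: 0.0001
grasp_force: 0.0
```

drive_tool(deltas=[0,0,0.7,0,0,0,1.4,0,0,0,1.8,0,0,0,2.1,0,0,0,2.3,0,0,0,2.3,0,0,0,2.3,0,0,0,2.3,0])

```text
t: 16.25
ee_pos: [0.5333, 0.0718, 0.2126]
ee_rot: [1.873, 2.522, 0.001]
contact_force: [0.1, 0.4, -0.2]
finger_gap: 0.0
grasp_force: 0.0
```

drive_tool(deltas=[0,0,0.1,0,0,0,0.2,0,0,0,0.3,0,0,0,0.4,0,0,0,0.5,0,0,0,0.6,0,0,0,0.6,0,0,0,0.6,0])

```text
t: 17.05
ee_pos: [0.5331, 0.0718, 0.2063]
ee_rot: [-1.873, -2.522, 0.0]
contact_force: [0.5, 0.1, 0.6]
finger_gap: -0.0
grasp_force: 0.0
```

Nothing at 0.2063, below the not-home height, so I'll go on down.

drive_tool(deltas=[0,0,0.1,0,0,0,0.2,0,0,0,0.3,0,0,0,0.4,0,0,0,0.5,0,0,0,0.6,0,0,0,0.7,0,0,0,0.7,0])

```text
t: 17.85
ee_pos: [0.5331, 0.0718, 0.2011]
ee_rot: [-1.873, -2.522, -0.002]
contact_force: [-2.8, -1.1, 9.7]
finger_gap: 0.0004
grasp_force: 5.2
```

Contact at 0.2011 puts the rim at 0.187, so the cover is home. Next I'll withdraw and check once more.

drive_tool(deltas=[0,0,-1,0,0,0,-3,0,0,0,-6,0,3,0,-9,0,6,0,-12,0,9,0,-14,0,12,0,-14,0,12,0,-14,0])

```text
t: 18.65
ee_pos: [0.4969, 0.1926, 0.3399]
ee_rot: [-1.86, -2.529, -0.005]
contact_force: [-0.2, 0.2, -0.2]
finger_gap: -0.0001
grasp_force: 0.0
```

Run:
```python
from fit import *
s=arm.sense();print(s['t'],s['ee_pos'],s['contact_force'])
t=cv2.cvtColor(save('top','t9'),cv2.COLOR_RGB2BGR)
for n,z in dict(cover=.171,spout_nozzle=.19,mount_a=.18,wash_bottle=0).items():
  for r in arm.landmark_of('top',n)[:2]: print(n,round(r['confidence'],2),np.round(r['pixel']),ray('top',r['pixel'],z).round(3))
w=cv2.cvtColor(save('wrist','w9'),cv2.COLOR_RGB2BGR)
cv2.imwrite('pics/c9.png',np.hstack([cv2.resize(w,(400,300)),cv2.resize(t,(400,300))]))
```

```text
18.65 [0.49688974 0.19257819 0.33992778] [-0.18771269  0.19780842 -0.18570223]
cover 0.97 [400. 244.] [ 0.566 -0.036  0.171]
cover 0.77 [195. 166.] [0.711 0.318 0.171]
spout_nozzle 0.92 [512. 216.] [ 0.61  -0.223  0.19 ]
mount_a 0.9 [504. 332.] [ 0.417 -0.198  0.18 ]
mount_a 0.87 [323. 366.] [0.367 0.097 0.18 ]
```

View pics/c9.png

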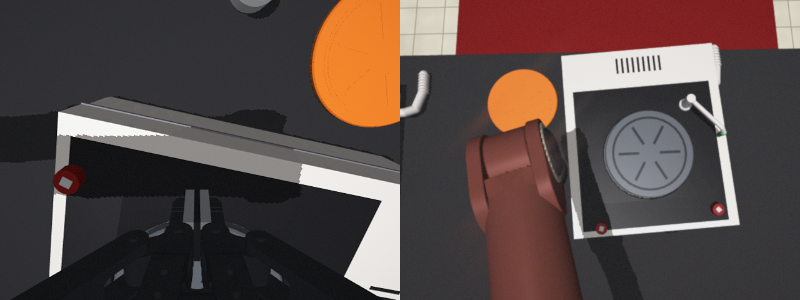

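The view shows the cover in the bowl, the spout swung clear and the mounts in place. The network puts the cover about 7 mm to the far side, so I'll touch the far rim too, to make sure it's level.

Run:
```python
from fit import *
u=np.array([.290,-.957])
print(delta([*(b+.1*u),.225]))
t=cv2.imread('pics/t9.png');g=cv2.cvtColor(t,cv2.COLOR_BGR2GRAY)
for p2 in(.7,.85):
  h=cv2.HoughCircles(g,cv2.HOUGH_GRADIENT_ALT,1,5,param1=100,param2=p2,minRadius=50,maxRadius=80)
  if h is not None:
    for q in h[0]: print(p2,q,ray('top',q[:2],.187).round(4))
```

```text
[array([-32.32,   0.13,  11.44])]
0.7 [399.       246.        57.961533] [ 0.5614 -0.0318  0.187 ]
0.7 [399.       246.        70.473785] [ 0.5614 -0.0318  0.187 ]
0.7 [198.       163.        54.875404] [0.711  0.3088 0.187 ]
0.7 [464.       230.        58.052647] [ 0.5868 -0.1415  0.187 ]
0.85 [399.       246.        57.961533] [ 0.5614 -0.0318  0.187 ]
0.85 [399.      246.       70.40283] [ 0.5614 -0.0318  0.187 ]
0.85 [198.       163.        54.865154] [0.711  0.3088 0.187 ]
```

drive_tool(deltas=[-4,0,0,0,-8,0,0,0,-12.5,0,0,0,-17,0,0,0,-21.5,0,0,0,-26,0,2,0,-30,0,4,0,-32.3,0,6,0])

```text
t: 19.75
ee_pos: [0.5914, -0.1288, 0.2786]
ee_rot: [1.881, 2.513, -0.004]
contact_force: [0.1, 0.6, -0.6]
finger_gap: -0.0004
grasp_force: 0.0
```

drive_tool(deltas=[0,0,2,0,0,0,4,0,0,0,5,0,0,0,6,0,0,0,6.6,0,0,0,7,0,0,0,7.2,0,0,0,7.2,0])

```text
t: 20.55
ee_pos: [0.5919, -0.1225, 0.2076]
ee_rot: [1.873, 2.522, 0.0]
contact_force: [-0.1, -0.1, -0.1]
finger_gap: -0.0001
grasp_force: 0.0
```

drive_tool(deltas=[0,0,0.1,0,0,0,0.2,0,0,0,0.3,0,0,0,0.4,0,0,0,0.5,0,0,0,0.6,0,0,0,0.7,0,0,0,0.7,0])

```text
t: 21.35
ee_pos: [0.5918, -0.1225, 0.2012]
ee_rot: [1.873, 2.522, 0.001]
contact_force: [-1.6, 0.8, 5.5]
finger_gap: -0.0001
grasp_force: 2.4
```

The far rim touches at 0.2012, the same height as the rear, so the cover is level and home. Withdrawing.

drive_tool(deltas=[0,0,-1,0,0,0,-3,0,0,0,-6,0,0,0,-9,0,0,0,-11,0,0,0,-12,0,0,0,-12,0,0,0,-12,0])

```text
t: 22.15
ee_pos: [0.5913, -0.1223, 0.3193]
ee_rot: [-1.872, -2.521, 0.001]
contact_force: [-0.6, -0.2, -0.7]
finger_gap: -0.0
grasp_force: 0.0
```

```bash
python3 -c "
from h import *
s=arm.sense();print(s['ee_pos'],s['contact_force']);print(arm.finish_job())"
```

```text
[ 0.59126633 -0.12225852  0.3192791 ] [-0.58752617 -0.20682487 -0.6842067 ]
the job is handed in; nothing more can be done
None
```

The job is handed in at about 22 s, with no verdict returned: the spout is at its stop, the cover is home and level (front and rear rims touched at the same height), and the mounts and wash bottle were never touched.

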